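# Index the tilted swivel vice and lock it

### The job

Turn the tilted swivel vice anticlockwise (seen from above the vice) to the fifth click from its clockwise end stop, where the end stop itself counts as click zero, and let it settle in that notch. Then swing the lock lever in until its tooth is fully home between the pins of the index wheel, let go of everything, and leave the ring cone, the pliers and the doming block alone.

Things in the scene. Friction and masses are not known exactly. Their poses are not given: they have to be found in the camera images.
- stand: Fixed grey stand, bolted down: 170 x 170 x 12 mm dark base plate with two cheeks that carry the tilted swivel drum. Origin: centre of the plate's underside on the bench top; x to the back of the stand (roughly away from the robot), y to its left, z up. Its yaw varies.
- drum: Fixed round drum of the stand, flange 160 mm across. Origin: centre of its top face, on the swivel axis, 115 mm straight above the stand's origin. z: the swivel axis, tilted 26 degrees from vertical towards the stand's front; x: uphill in the face; y: the stand's left.
- tick_zero (a point): Outer end of the black tick of click 0 on the flange, 80 mm from the axis, 120 degrees anticlockwise (seen from above) from the drum's x. 8 ticks, clicks 0 to 7, follow anticlockwise every 15 degrees; those of clicks 0, 3 and 6 are longer.
- pointer (a point): Tip of the dark pointer under the screw end of the vice, 70 mm from the swivel axis and 14 mm above the drum's face; it turns with the vice and points at the tick of the present click.
- vice_head (a joint): Angle of the vice about the drum's z, rad, growing anticlockwise seen from above; 0 = click 0, 0.03 rad from the clockwise end stop. Clicks every 0.2618 rad (15 degrees), up to 7; click 5 = 1.309. A spring plunger between pins makes them: up to about 0.3 N m to pass one; let go, the vice falls into the nearest notch. Starts between 0 and about 2 clicks.
- vice_grip (a point): Mid-point of the steel vice, on the swivel axis, 47 mm above the drum's face. Axes turn with the vice: z swivel axis, x along it away from its screw, y across it (grip this way). At joint 0 x is 60 degrees clockwise of the drum's x. 44 mm wide, 112 long, flat sides 21 to 69 mm above the face; a clamped brass blank rises to 78, screw bar reaches 89 mm from the axis; index wheel below up to 16.
- lock_lever (a joint): Angle of the lock lever, rad: 0 = home against its stop, tooth between two pins of the index wheel; grows clockwise seen from above as it swings out, to 0.75. Starts 0.5 to 0.75 out. Push its handle uphill (away from the robot) to close. Stays where left (0.15 N m friction, about 2 N at the handle). If the vice is not in a notch the tooth stops on a pin at about 0.1.
- lever_pivot (a point): Fixed point on the lever's hinge axis at the drum's face, at x -45, y -66 mm in the drum's frame; the hinge axis is parallel to the drum's z.
- lever_grip (a point): Point on the axis of the lever's upright black handle, a 16 mm thick round post parallel to the drum's z, 2 to 56 mm above the drum's face; the point is 37 mm above it, 86 mm from the hinge axis; when home it lies x +10, y -85 mm from the pivot in the drum's axes.
- ring_cone: Bystander: white porcelain cone standing left of the stand, 46 mm wide, 100 mm tall; origin at the centre of its foot, z up.
- round_pliers: Bystander: small pliers with red grips lying in front of the stand, 52 x 142 x 13 mm; origin at the centre of the underside.
- doming_block: Bystander: steel cube with round hollows, 42 mm, to the right of the stand; origin at the centre of its underside.

How it is judged:
By the outcome, as a careful person would: the job done as asked, in the order asked, and still so for the second after the job is handed in, with the robot touching nothing.
It also fails if it takes over 48 s, if anything falls off the work surface, if the arm or the gripper's body presses on something with over 40 N, if the wrist force passes 120 N, or if a joint passes its speed limit or range.

### The arm

A 7-joint arm with a two-finger parallel gripper is mounted at the origin on a cart in front of the work surface, level with it; the furniture and walls round the work are solid. World frame = base frame: x ahead of the robot, y to its left, z up, the work surface at z = 0. Lengths are in m, angles in rad, forces in N, time in s.
With the tool pointing down it reaches from about 0.4 to 0.85 m from the base axis. Payload 10.4 kg.
Tool frame: the origin (TCP) lies midway between the tips of the shut fingers; the grasp point (between the pads) lies 19 mm behind it; z points along the fingers, y is the line along which they close (so a half turn about z gives the same grasp; the last joint's range is limited). The gripper opens to 87 mm and grips with 3 to 60 N. Pads are 19 mm wide; open, the fingers measure 117 mm over their backs; the gripper's body (75 mm by 190 mm) begins 51 mm behind the grasp point.
Start: joints at [-1.243, 0.332, -0.065, 1.46, 0.022, 1.35, -0.088], TCP at [0.215, 0.587, 0.223] pointing down, gripper open.
Joint ranges: [-2.6, 2.6], [-0.5, 2.12], [-1.47, 1.34], [0.16, 2.42], [-1.27, 4.41], [0.06, 2.06], [-2.6, 2.6]. Speed limits (rad/s): [2.22, 2.22, 2.79, 2.79, 3.14, 3.14, 3.14].

### API

Orientations are given as a unit quaternion [x, y, z, w].
In Python, from bench import r gives the robot as it stands.
- The arm moves only by the tool arm_command, never from a script. Its argument "moves" is one flat list of numbers, 4 for each row, row after row: the shift along the tool's x, y, z in cm, then the turn about the tool's z in degrees. A call has 1 to 12 rows; each row shifts and turns the commanded pose from where the row before left it, along the tool's axes as they then stand; what a row does not reach is not made up. A row lasts 1/12 s, in which the tool goes at most 41.7 mm and 7.16 degrees, less where a joint would pass 70% of its speed; a pose out of reach is approached as far as the arm can. A call with a gripper value outside its range is refused whole. "fingers" is the opening in per cent of the stroke, from 0 (shut) to 100 (fully open), set as the call begins (left out, the last holds). The fingers move at their own pace and stop on an object; "squeeze" is the grip in N (left out, the last holds). Time passes only in rows, so rows that do not move let the fingers close. It gives the time, the measured TCP pose, the force, the opening and the grip force at its end, in the units of the state.
- r.read_state(): the state, without advancing time (a new reading comes with each control period).
- r.camera(name): name is "scene" or "side" or "wrist"; returns the picture (480x640x3 uint8, red, green, blue); there is no depth.
- r.camera_info(name): a dict with "fx", "fy", "cx", "cy" (pixels), "k1" (the pictures are not rectified: a ray, as slopes to the right and down, at radius r is drawn at 1 + k1 r^2 times it, then the intrinsics apply), "origin" and "attitude" of the camera in the world. Camera axes: x right, y up, looking along -z (the intrinsics and any distortion apply to the point x, -y, -z); pixel columns grow to the right and rows downward; lengths in m; the calibration is good to about 2 mm. A picture is of the moment at which its call begins: read the wrist's pose just before it. camera_info takes no time and is no camera call; for the wrist camera it gives the pose at the moment of the call.
- r.close_job(): hands the job in; it is judged then, once.
The state is a dict: "time": time; "joint_positions": joint angles; "joint_vel": joint speeds; "joint_torque": joint torques, N m; "ee_pos": TCP position; "eef_rot": TCP orientation; "ft_force": force on the tool from outside, world axes, zero at the start; "torque": the same for the moment, N m; "width": finger opening in m; "grip_force": force on a finger pad.
Only numpy, scipy, OpenCV 4.12 (cv2) and the standard library are available. Lean on these libraries where they do the work, as an engineer would, in place of code of your own. Each camera call takes 0.05 s, during which the arm holds its last target. There are 200 camera calls.

## Working session

There is one attempt and no reset: what is moved stays moved. The work goes in short steps, Python scripts to look and compute and a tool call to move; the robot and the scene stay as the last step left them, time stands still between calls to the robot, and variables do not carry over. Pictures are saved under pics/ and viewed, at most 10 in all, crops included, and the job is handed in when it is done.

Besides the shell and the picture viewer there is one more tool, called after ">>>" as name(argument=value, ...), one argument or row to a line, values as JSON. arm_command: Moves the arm, as the interface text tells. Its arguments: {"type":"object","properties":{"moves":{"type":"array"},"fingers":{"type":"number"},"squeeze":{"type":"number"}},"required":["moves"]}

```bash
ls; mkdir -p pics
python3 - <<'E'
from bench import r
import cv2
for n in("scene","side"):
    im=r.camera(n); cv2.imwrite(f"pics/{n}0.png",im[:,:,::-1]); print(n,r.camera_info(n))
s=r.read_state(); print(s)
E
```

```text
pics
scene {'fx': 448.5321751295292, 'fy': 448.5321751295292, 'cx': 315.2311035451226, 'cy': 240.60197561773867, 'k1': 0.02965117671178609, 'origin': array([ 0.09545904, -0.38725335,  0.94095756]), 'attitude': array([ 0.30717386, -0.14149207, -0.39066063,  0.85615915])}
side {'fx': 491.83965744875377, 'fy': 491.83965744875377, 'cx': 312.42000288525185, 'cy': 237.586637857244, 'k1': -0.06872489608112431, 'origin': array([ 0.35910542, -0.80814084,  0.57879285]), 'attitude': array([ 0.51915177, -0.07345368, -0.10393474,  0.84515298])}
{'time': 0.1, 'joint_positions': array([-1.24261544,  0.33282503, -0.0646848 ,  1.46084245,  0.02157414,
        1.34989435, -0.0885239 ]), 'joint_vel': array([ 0.00063822, -0.00221857,  0.00098715, -0.00240767,  0.00020408,
        0.00032466, -0.00087707]), 'joint_torque': array([ 1.55175581e-03, -6.24546146e+01,  2.46634620e-02, -3.90720391e+01,
       -6.14582584e-02,  3.64378968e-02,  1.08159443e-04]), 'ee_pos': array([0.21465589, 0.5866201 , 0.22183034]), 'eef_rot': array([ 1.74504898e-01,  9.84656099e-01, -6.30711601e-04, -9.33328010e-05]), 'ft_force': array([-0.66374298,  0.58196743,  0.06596778]), 'torque': array([0.02816241, 0.00167658, 0.01755323]), 'grip_force': 0.0, 'width': 0.08686318718477384}
```

View pics/scene0.png

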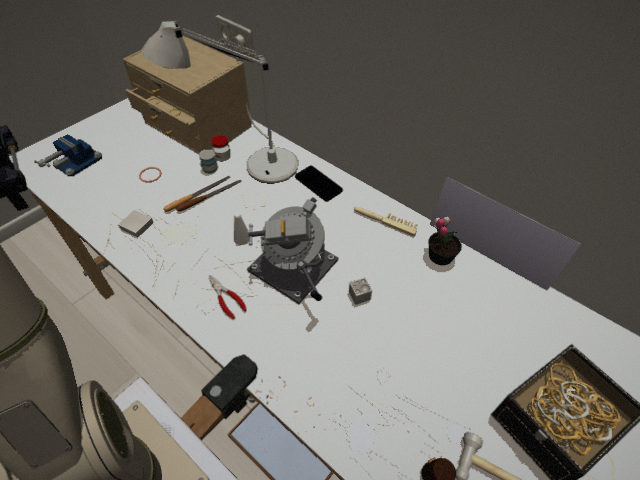

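View pics/side0.png

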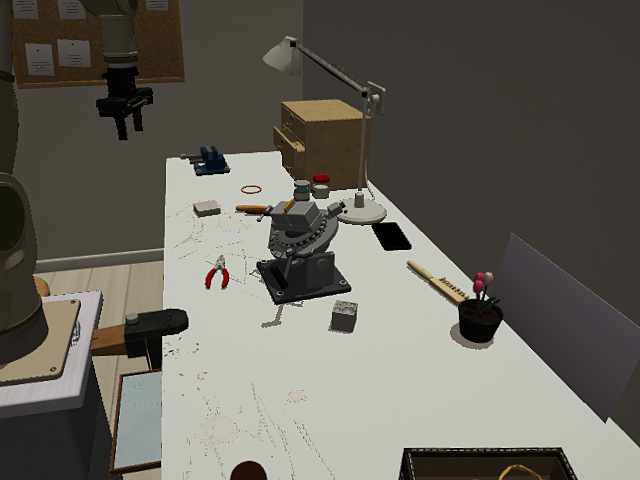

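The stand's plate is at about (293,262) in scene and (304,280) in side. The vice is above it, the lever handle is near (316,296) in scene, and the cone is at about (241,230). Zooming in on both.

Run:
```python
import cv2,numpy as np
a=cv2.imread("pics/scene0.png")[190:310,225:345]; b=cv2.imread("pics/side0.png")[190:310,245:365]
f=lambda x:cv2.resize(x,None,fx=3.33,fy=5*.666,interpolation=cv2.INTER_CUBIC)
cv2.imwrite("pics/z0.png",cv2.convertScaleAbs(np.hstack([f(a),f(b)]),alpha=1.5,beta=10))
```

```text
(no output)
```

View pics/z0.png

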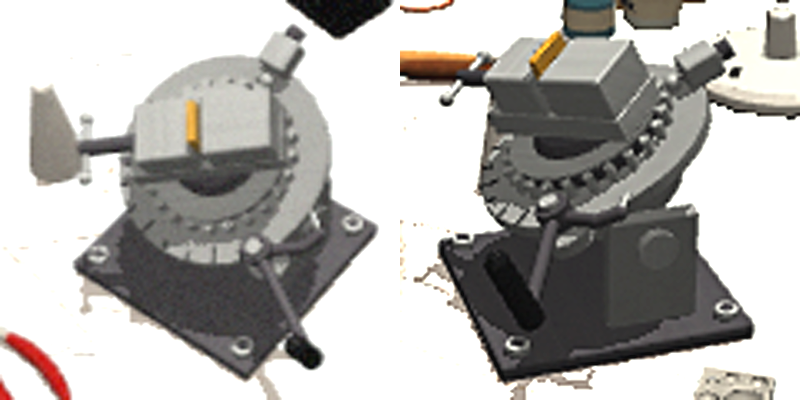

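```bash
cat > h.py <<'E'
import numpy as np, pickle
from scipy.spatial.transform import Rotation as R
from scipy.optimize import least_squares
def proj(ci,P):
    p=R.from_quat(ci["attitude"]).inv().apply(np.atleast_2d(P)-ci["origin"])
    s=np.c_[p[:,0],-p[:,1]]/-p[:,2:]
    s=s*(1+ci["k1"]*(s**2).sum(1,keepdims=True))
    return s*[ci["fx"],ci["fy"]]+[ci["cx"],ci["cy"]]
def stand(x,y,yaw): return np.array([x,y,0]),R.from_euler("z",yaw)
def drum(x,y,yaw):
    o,S=stand(x,y,yaw)
    return o+[0,0,.115], S*R.from_euler("y",-np.radians(26))   # z -> towards -x
def dpt(p,P):
    o,D=drum(*p[:3]); return o+D.apply(P)
def vice(p,q,P):
    return dpt(p,R.from_euler("z",q-np.pi/3).apply(P))
def lever(p,l,h):   # handle axis at height h
    v=R.from_euler("z",-l).apply([.010,-.085,0]); return dpt(p,np.array([-.045,-.066,h])+v)
E
python3 - <<'E'
from h import *
from bench import r
C={n:r.camera_info(n) for n in("scene","side")}
off={"scene":(225,190),"side":(245,190)}
Z=lambda n,a:np.array(a)/3.333+off[n]
pl=np.array([[-.085,.085,.012],[-.085,-.085,.012],[.085,-.085,.012]])
obsP={"scene":Z("scene",[(77,262),(248,372),(379,231)]),"side":Z("side",[(40,240),(101,372),(352,325)])}
vc=np.array([[-.056,-.022,.069],[-.056,.022,.069],[.056,.022,.069],[.056,-.022,.069]])
obsV={"scene":Z("scene",[(135,163),(135,103),(272,90),(280,150)]),"side":Z("side",[(94,85),(130,40),(245,47),(200,112)])}
def f(p):
    e=[]
    o,S=stand(*p[:3])
    for n in C:
        e+=[proj(C[n],o+S.apply(pl))-obsP[n],proj(C[n],vice(p,p[3],vc))-obsV[n]]
    return np.concatenate(e).ravel()
s=least_squares(f,[.5,0,0,.3],loss="soft_l1")
print(s.x,np.degrees(s.x[2:])); print(f(s.x).reshape(-1,2).round(1))
p=s.x
for n in C:
    g=lambda P:((proj(C[n],P)-off[n])*3.333).round(0).tolist()
    print(n,"pivot",g(dpt(p,[-.045,-.066,0])),g(dpt(p,[-.045,-.066,.02])))
    for l in(.5,.6,.75): print(l,g(lever(p,l,.002)),g(lever(p,l,.056)))
np.save("p.npy",p)
E
```

```text
[0.58698804 0.10116686 0.04714397 0.07101277] [2.70115079 4.06873175]
[[ 1.1 -1.1]
 [ 1.2  1.4]
 [ 3.4 -0.5]
 [-3.9 -0.1]
 [-2.8 -0.2]
 [ 2.6 -0.1]
 [-0.3  0.4]
 [ 1.9  0.2]
 [ 0.8  0.5]
 [ 3.5  2.2]
 [-6.8 -1.6]
 [-5.4 -1. ]
 [-1.6 -1.4]
 [-0.4 -7. ]]
scene pivot [[269.0, 256.0]] [[260.0, 249.0]]
0.5 [[333.0, 353.0]] [[312.0, 337.0]]
0.6 [[322.0, 360.0]] [[301.0, 344.0]]
0.75 [[305.0, 368.0]] [[283.0, 353.0]]
side pivot [[166.0, 230.0]] [[152.0, 206.0]]
0.5 [[153.0, 323.0]] [[110.0, 253.0]]
0.6 [[139.0, 326.0]] [[96.0, 257.0]]
0.75 [[119.0, 330.0]] [[76.0, 261.0]]
```

```bash
cat > fit.py <<'E'
from h import *
from bench import r
C={n:r.camera_info(n) for n in("scene","side")}
off={"scene":(225,190),"side":(245,190)}
Z=lambda n,a:np.array(a)/3.333+off[n]
pl=np.array([[-.085,.085,.012],[-.085,-.085,.012],[.085,-.085,.012]])
obsP={"scene":Z("scene",[(77,262),(248,372),(379,231)]),"side":Z("side",[(40,240),(101,372),(352,325)])}
obsV={"scene":Z("scene",[(135,163),(135,103),(272,90),(280,150)]),"side":Z("side",[(94,85),(130,40),(245,47),(200,112)])}
oL={"scene":Z("scene",[(311,352)]),"side":Z("side",[(92,256)])}
def f(p):
    e=[];a,b,w=p[4:7]
    vc=np.array([[a,-w,.069],[a,w,.069],[b,w,.069],[b,-w,.069]])
    o,S=stand(*p[:3])
    for n in C:
        e+=[proj(C[n],o+S.apply(pl))-obsP[n],proj(C[n],vice(p,p[3],vc))-obsV[n],proj(C[n],lever(p,p[7],.056))-oL[n]]
    return np.concatenate(e).ravel()
s=least_squares(f,[.58,.1,0.05,.1,-.05,.05,.022,.6],loss="soft_l1",x_scale=.05)
print(s.x.round(4),np.degrees(s.x[2:4])); print(f(s.x).reshape(-1,2).round(1).tolist())
np.save("p.npy",s.x)
E
python3 fit.py
```

```text
[ 0.5836  0.104   0.0657  0.0641 -0.0401  0.0606  0.0219  0.6087] [3.76212869 3.67247791]
[[-0.6, -0.1], [0.3, 1.5], [1.6, -1.0], [0.9, -0.1], [1.7, -0.2], [2.8, -0.1], [0.1, 0.4], [-4.0, -2.2], [-0.2, 0.2], [-0.1, 0.2], [2.0, 1.1], [-3.6, -1.5], [-2.3, -1.0], [-1.7, -1.7], [-0.2, -7.2], [0.5, 0.2]]
```

```bash
cat >> h.py <<'E'
def support(n,Rt):
    x=Rt.apply([1,0,0])[:2];y=Rt.apply([0,1,0])[:2]
    return .0095*abs(n@x)+.015*abs(n@y)
def pushpos(p,q,zt,Rt,c=.045):
    "TCP so the shut fingers just touch the vice's -y side at joint q"
    o=drum(*p[:3])[0]; n3=vice(p,q,[0,-1,0])-o; nh=n3[:2]/np.hypot(*n3[:2])
    B=vice(p,q,[c,-.022,.021]);T=vice(p,q,[c,-.022,.069])
    at=lambda z:(B+(T-B)*(z-B[2])/(T[2]-B[2]))[:2]
    P=max([at(zt),T[:2]],key=lambda a:a@nh)
    t=np.array([-nh[1],nh[0]]); base=at(zt+.01)
    P=base+nh*((P-base)@nh)
    return np.r_[P+nh*support(nh,Rt),zt]
def rel(a,b,Rt): return (Rt.inv().apply(b-a)*100).round(2)
E
python3 - <<'E'
from h import *
from bench import r
p=np.load("p.npy");s=r.read_state();Rt=R.from_quat(s["eef_rot"]);a=s["ee_pos"]
print(p[:3])
st=pushpos(p,-.35,.16,Rt);up=st+[0,0,.12]
print("above",up.round(3),rel(a,up,Rt),"down",rel(up,st,Rt))
pr=st
for q in np.arange(0,1.4,.131):
    b=pushpos(p,q,.16+.006*q/1.3,Rt);print(round(q,2),b.round(3),rel(pr,b,Rt),rel(st,b,Rt));pr=b
E
```

```text
[0.58361851 0.10401534 0.06566153]
above [0.528 0.049 0.28 ] [-47.93 -39.72  -5.76] down [ 0.    0.02 12.  ]
0.0 [0.547 0.04  0.16 ] [-2.05 -0.2   0.  ] [-2.05 -0.2   0.  ]
0.13 [0.555 0.039 0.161] [-0.83  0.18 -0.06] [-2.88 -0.02 -0.06]
0.26 [0.564 0.039 0.161] [-0.82  0.34 -0.06] [-3.7   0.33 -0.12]
0.39 [0.573 0.041 0.162] [-0.77  0.5  -0.06] [-4.47  0.83 -0.18]
0.52 [0.582 0.045 0.162] [-0.68  0.64 -0.06] [-5.15  1.47 -0.24]
0.66 [0.589 0.049 0.163] [-0.57  0.65 -0.06] [-5.72  2.12 -0.3 ]
0.79 [0.596 0.054 0.164] [-0.48  0.64 -0.06] [-6.2   2.77 -0.37]
0.92 [0.602 0.059 0.164] [-0.37  0.73 -0.06] [-6.57  3.5  -0.43]
1.05 [0.607 0.066 0.165] [-0.25  0.8  -0.06] [-6.81  4.3  -0.49]
1.18 [0.611 0.072 0.165] [-0.2   0.68 -0.06] [-7.01  4.99 -0.55]
1.31 [0.615 0.078 0.166] [-0.1   0.72 -0.06] [-7.11  5.71 -0.61]
```

>>> arm_command(
  moves=[-2,-1.7,-2,0,-2.8,-2.3,-1.8,0,-2.8,-2.3,-1.5,0,-2.9,-2.4,-0.5,0,-2.9,-2.4,0,0,-2.9,-2.4,0,0,-2.9,-2.4,0,0,-2.9,-2.4,0,0,-2.9,-2.4,0,0,-2.9,-2.4,0,0,-2.9,-2.4,0,0,-2.9,-2.4,0,0],
  fingers=0,
  squeeze=20,
)

```text
time: 1.1
ee_pos: [0.4358, 0.2073, 0.2804]
eef_rot: [0.174, 0.985, 0.0, -0.0]
ft_force: [1.5, 0.7, 0.2]
width: 0.0151
grip_force: 0.0
```

>>> arm_command(
  moves=[-2.9,-2.4,0,0,-2.9,-2.4,0,0,-2.9,-2.4,0,0,-2.9,-2.4,0,0,-1.5,-1.3,0,0,0,0,0,0],
)

```text
time: 1.6
ee_pos: [0.5223, 0.0564, 0.2803]
eef_rot: [0.178, 0.984, -0.001, 0.0]
ft_force: [-0.6, -0.6, 1.3]
width: 0.0001
grip_force: 0.0
```

Run:
```python
from h import *
from bench import r
import cv2
ci=r.camera_info("wrist");im=r.camera("wrist"); cv2.imwrite("pics/w1.png",im[:,:,::-1]);pickle.dump(ci,open("w1.pkl","wb"))
p=np.load("p.npy");s=r.read_state();Rt=R.from_quat(s["eef_rot"]);a=s["ee_pos"]
print(s["time"],a,s["eef_rot"],s["width"],s["ft_force"])
st=pushpos(p,-.35,.16,Rt);print(rel(a,st,Rt))
g=lambda P:proj(ci,P).round(0).tolist()
for q in(0,.131,.2618): print(q,g(vice(p,q,[[-.056,-.022,.069],[.056,-.022,.069],[.056,.022,.069],[-.056,.022,.069]])))
print("drum",g(dpt(p,[[0,0,0],[.08,0,0],[0,.08,0],[0,-.08,0],[-.08,0,0]])),"piv",g(dpt(p,[-.045,-.066,.02])),"lev",g(lever(p,.6,.056)))
```

```text
1.65 [0.5214062  0.0591948  0.28015981] [ 1.76720248e-01  9.84260995e-01 -4.52248974e-04 -2.06972501e-04] 0.0004298784168897094 [0.056155   1.31506933 0.25521703]
[-1.01 -0.71 12.02]
0 [[418.0, 176.0], [325.0, 299.0], [373.0, 339.0], [470.0, 211.0]]
0.131 [[408.0, 174.0], [331.0, 309.0], [385.0, 341.0], [463.0, 202.0]]
0.2618 [[397.0, 174.0], [338.0, 317.0], [396.0, 343.0], [455.0, 194.0]]
drum [[396.0, 262.0], [433.0, 349.0], [482.0, 226.0], [313.0, 297.0], [360.0, 182.0]] piv [[304.0, 242.0]] lev [[194.0, 230.0]]
```

View pics/w1.png

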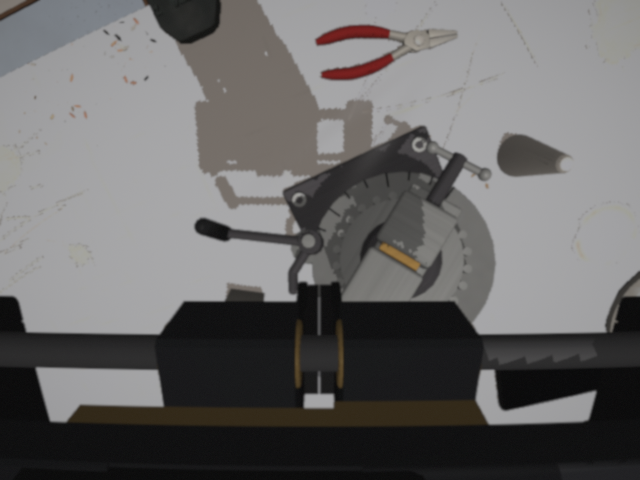

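Run:
```python
import cv2
a=cv2.imread("pics/w1.png")[110:310,270:510]
cv2.imwrite("pics/z1.png",cv2.convertScaleAbs(cv2.resize(a,None,fx=3,fy=3,interpolation=cv2.INTER_CUBIC),alpha=1.6,beta=10))
```

```text
(no output)
```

View pics/z1.png

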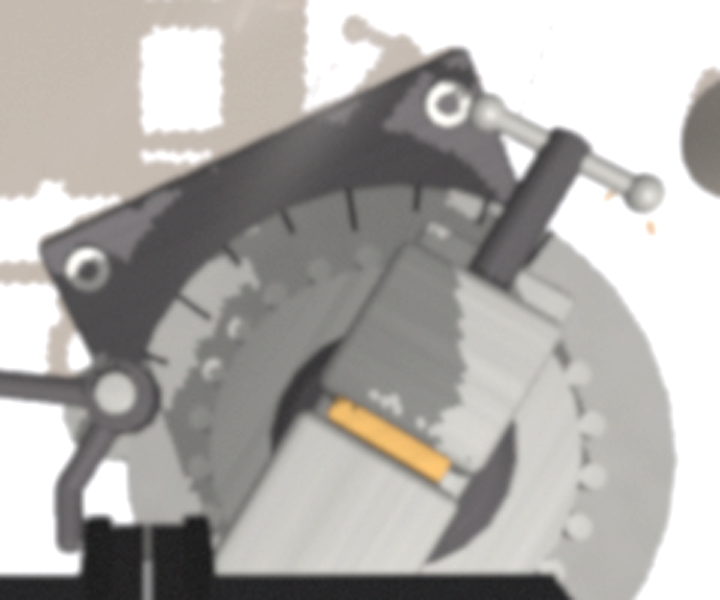

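```bash
cat > fit2.py <<'E'
from h import *
import fit as F
W=pickle.load(open("w1.pkl","rb"))
zz=lambda a:np.array(a)/3+[270,110]
k=np.array([7,6,5,4,3,2,1]);an=np.radians(120+15*k)
tick=np.c_[.08*np.cos(an),.08*np.sin(an),0*an]
oT=zz([(145,354),(178,295),(222,244),(281,208),(348,186),(418,184),(488,203)])
oC=zz([(463,50),(42,243)])
oV=zz([(408,243),(560,330),(215,560)])
oH=np.array([[206,228]])
def g(p):
    o,S=stand(*p[:3]);a,b,w=p[4:7]
    e=[F.f(p), (proj(W,dpt(p,tick))-oT).ravel(),(proj(W,o+S.apply(F.pl[:2]))-oC).ravel()]
    v=proj(W,vice(p,p[3],[[a,-w,.069],[a,w,.069],[b*.8,-w,.069]]))-oV
    d=proj(W,vice(p,p[3],[b,-w,.069]))-proj(W,vice(p,p[3],[a,-w,.069])); d=d[0]/np.linalg.norm(d)
    e+=[v[:2].ravel(),[v[2]@[-d[1],d[0]]],.5*(proj(W,lever(p,p[7],.056))-oH).ravel()]
    return np.concatenate(e)
s=least_squares(g,F.s.x,loss="soft_l1",x_scale=.05)
print(s.x.round(4),np.degrees(s.x[2:4])); print(g(s.x)[32:].round(1).tolist(),g(s.x)[:32].round(1).tolist())
print("boss",proj(W,dpt(s.x,[-.045,-.066,.015])))
np.save("p.npy",s.x)
E
python3 fit2.py
python3 - <<'E'
from h import *
from bench import r
p=np.load("p.npy");s=r.read_state();Rt=R.from_quat(s["eef_rot"]);a=s["ee_pos"]
q0=p[3];st=pushpos(p,q0-.35,.16,Rt);print(a,rel(a,st,Rt));pr=st
for q in np.arange(q0-.1,1.4,.131):
    b=pushpos(p,q,.16+.006*q/1.3,Rt);print(round(q,2),b.round(3),rel(pr,b,Rt),rel(st,b,Rt));pr=b
E
```

```text
[ 0.5836  0.104   0.0657  0.0641 -0.0401  0.0606  0.0219  0.6087] [3.76212869 3.67247791]
[[-0.6, -0.1], [0.3, 1.5], [1.6, -1.0], [0.9, -0.1], [1.7, -0.2], [2.8, -0.1], [0.1, 0.4], [-4.0, -2.2], [-0.2, 0.2], [-0.1, 0.2], [2.0, 1.1], [-3.6, -1.5], [-2.3, -1.0], [-1.7, -1.7], [-0.2, -7.2], [0.5, 0.2]]
[ 0.583   0.108   0.072   0.0865 -0.0401  0.0615  0.0204  0.6098] [4.12543332 4.95869481]
[-1.1, -0.1, -0.9, -0.2, 0.2, 0.5, 0.2, 0.5, -0.0, 1.1, 0.1, 0.6, 0.1, -0.9, 2.1, -1.0, -3.0, 1.2, -0.0, 0.5, 0.0, 0.2, 1.1, -4.0, -0.2] [-1.9, -0.6, -0.8, 0.7, 0.2, -1.9, -0.2, -1.0, 0.1, 0.2, 1.5, -0.8, -0.7, -1.7, -5.1, -3.2, -0.9, -0.5, -0.5, -0.7, 1.3, 0.0, -3.9, -2.3, -3.9, -0.9, -2.2, -2.4, 0.5, -8.9, 0.3, -0.7]
boss [[309.20045564 241.5733271 ]]
[0.5214062  0.0591948  0.28015981] [-1.32 -0.5  12.02]
-0.01 [0.546 0.044 0.16 ] [-1.51 -0.07  0.01] [-1.51 -0.07  0.01]
0.12 [0.554 0.043 0.161] [-0.83  0.18 -0.06] [-2.34  0.11 -0.05]
0.25 [0.563 0.043 0.161] [-0.82  0.34 -0.06] [-3.16  0.45 -0.12]
0.38 [0.572 0.045 0.162] [-0.77  0.49 -0.06] [-3.93  0.95 -0.18]
0.51 [0.581 0.049 0.162] [-0.68  0.64 -0.06] [-4.61  1.58 -0.24]
0.64 [0.588 0.053 0.163] [-0.57  0.65 -0.06] [-5.19  2.24 -0.3 ]
0.77 [0.595 0.057 0.164] [-0.48  0.64 -0.06] [-5.67  2.88 -0.36]
0.9 [0.601 0.063 0.164] [-0.37  0.73 -0.06] [-6.04  3.61 -0.42]
1.03 [0.606 0.069 0.165] [-0.25  0.8  -0.06] [-6.29  4.41 -0.48]
1.17 [0.611 0.075 0.165] [-0.2   0.7  -0.06] [-6.49  5.11 -0.54]
1.3 [0.614 0.082 0.166] [-0.1   0.72 -0.06] [-6.59  5.84 -0.61]
```

>>> arm_command(
  moves=[-1.3,-0.5,2,0,0,0,2.5,0,0,0,2.5,0,0,0,2.5,0,0,0,2.5,0,0,0,0,0],
)

```text
time: 2.15
ee_pos: [0.5282, 0.0536, 0.1559]
eef_rot: [0.174, 0.985, -0.001, -0.003]
ft_force: [-0.6, -0.3, -0.5]
width: 0.0006
grip_force: 0.0
```

>>> arm_command(
  moves=[-0.7,0,0,0,-0.8,0,0,0,-0.8,0.2,-0.05,0,-0.8,0.3,-0.05,0,-0.8,0.5,-0.05,0,0,0,0,0],
)

```text
time: 2.65
ee_pos: [0.573, 0.047, 0.1631]
eef_rot: [0.175, 0.985, -0.001, 0.0]
ft_force: [-3.3, -4.5, 3.1]
width: 0.0005
grip_force: 3.0
```

Run:
```python
from h import *
from bench import r
import cv2
p=np.load("p.npy");s=r.read_state();Rt=R.from_quat(s["eef_rot"]);a=s["ee_pos"]
print(s["time"],a,s["ft_force"]); 
for q in np.arange(.3,1.4,.1): print(round(q,2),rel(a,pushpos(p,q,.16+.006*q/1.3,Rt),Rt))
im=r.camera("scene");cv2.imwrite("pics/s2.png",im[:,:,::-1])
im=r.camera("side");cv2.imwrite("pics/d2.png",im[:,:,::-1])
a=cv2.imread("pics/s2.png")[170:290,225:345];b=cv2.imread("pics/d2.png")[160:280,245:365]
f=lambda x:cv2.resize(x,None,fx=3.333,fy=3.333,interpolation=cv2.INTER_CUBIC)
cv2.imwrite("pics/z2.png",cv2.convertScaleAbs(cv2.hconcat([f(a),f(b)]),alpha=1.5,beta=10))
```

```text
2.65 [0.57301689 0.04702491 0.16307657] [-3.25894048 -4.51043599  3.10816628]
0.3 [ 0.48 -0.54  0.17]
0.4 [-0.09 -0.13  0.12]
0.5 [-0.61  0.36  0.08]
0.6 [-1.07  0.89  0.03]
0.7 [-1.47  1.34 -0.02]
0.8 [-1.81  1.85 -0.06]
0.9 [-2.09  2.42 -0.11]
1.0 [-2.3   3.02 -0.16]
1.1 [-2.46  3.59 -0.2 ]
1.2 [-2.59  4.13 -0.25]
1.3 [-2.66  4.68 -0.3 ]
```

View pics/z2.png

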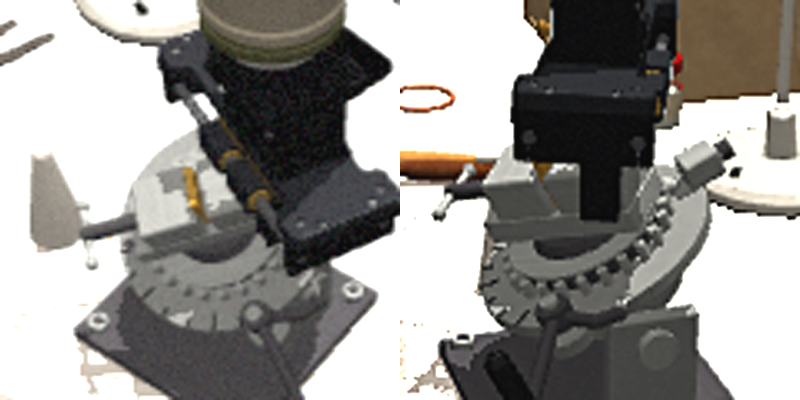

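The fingers are against the jaw end, the vice has begun to turn, and the force is only about 6 N. Before going on I'm checking the spring-plunger housing for clearance: its tip is at about (314,199) in scene and (344,203) in side.

Run:
```python
from h import *
from bench import r
p=np.load("p.npy");A,B=r.camera_info("scene"),r.camera_info("side")
s=least_squares(lambda P:np.r_[(proj(A,P)-[314,199]).ravel(),(proj(B,P)-[344.5,203])[0]],[.65,.1,.17])
o,D=drum(*p[:3]);print(s.x,s.fun.round(1),D.inv().apply(s.x-o))
```

```text
[0.67622832 0.11586016 0.17065264] [ 0.5 -0.8 -0.6  0.5] [0.10845267 0.00114776 0.00902333]
```

>>> arm_command(
  moves=[-0.6,0.4,-0.05,0,-0.5,0.5,-0.05,0,-0.4,0.5,-0.05,0,-0.35,0.5,-0.05,0,-0.25,0.55,0,0,-0.2,0.6,0,0,-0.15,0.6,0,0,0,0,0,0],
)

```text
time: 3.42
ee_pos: [0.6067, 0.0641, 0.1649]
eef_rot: [0.179, 0.984, -0.006, -0.001]
ft_force: [-12.1, -27.8, 8.4]
width: 0.0006
grip_force: 22.2
```

Run:
```python
from h import *
from bench import r
p=np.load("p.npy");s=r.read_state();Rt=R.from_quat(s["eef_rot"]);a=s["ee_pos"]
print(s["time"],a,s["ft_force"]); 
for q in np.arange(.9,1.45,.1): print(round(q,2),rel(a,pushpos(p,q,.16+.006*q/1.3,Rt),Rt))
```

```text
3.4167 [0.60668766 0.06411952 0.16488493] [-12.14763146 -27.77865348   8.43681122]
0.9 [ 0.48 -0.35  0.08]
1.0 [0.27 0.25 0.02]
1.1 [ 0.11  0.82 -0.03]
1.2 [-0.01  1.36 -0.08]
1.3 [-0.07  1.92 -0.13]
1.4 [-0.06  2.49 -0.19]
```

Run:
```python
from bench import r
import cv2
im=r.camera("scene");cv2.imwrite("pics/s3.png",im[:,:,::-1])
im=r.camera("side");cv2.imwrite("pics/d3.png",im[:,:,::-1])
a=cv2.imread("pics/s3.png")[170:290,225:345];b=cv2.imread("pics/d3.png")[160:280,245:365]
f=lambda x:cv2.resize(x,None,fx=3.333,fy=3.333,interpolation=cv2.INTER_CUBIC)
cv2.imwrite("pics/z3.png",cv2.convertScaleAbs(cv2.hconcat([f(a),f(b)]),alpha=1.8,beta=25))
print(r.read_state()["ft_force"],r.read_state()["torque"],r.read_state()["width"])
```

```text
[-11.59142798 -28.03610542   7.57133596] [-5.63118372  2.40594998  0.29772203] 0.00018859318896065528
```

View pics/z3.png

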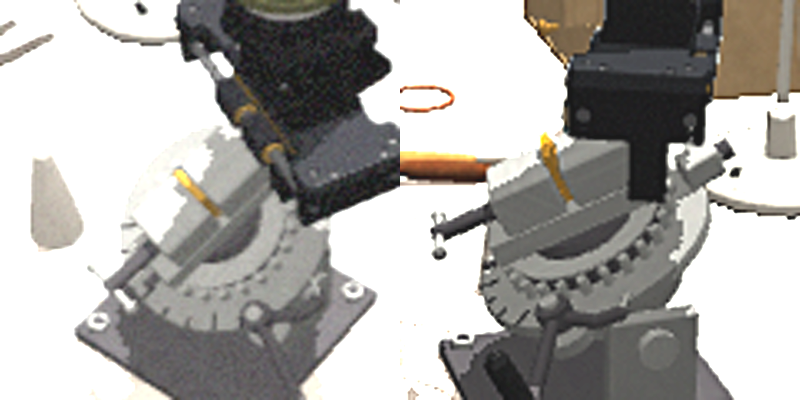

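Run:
```python
from h import *
from bench import r
p=np.load("p.npy");A,B=r.camera_info("scene"),r.camera_info("side")
W=pickle.load(open("w1.pkl","rb"))
# T-bar centre from w1 zoom (565,147), scene0 zoom (87,145) off190, side0 zoom (62,75) off190
obs=[(W,np.array([565,147])/3+[270,110]),(A,np.array([85,145])/3.333+[225,190]),(B,np.array([52,90])/3.333+[245,190])]
s=least_squares(lambda v:np.concatenate([(proj(c,vice(p,p[3],v))-o).ravel() for c,o in obs]),[-.085,0,.045])
print(s.x.round(4),s.fun.round(1))
oA=np.array([115,285])/3.333+[225,170];oB=np.array([38,237])/3.333+[245,160]
for q in np.arange(.5,1.2,.1): print(round(q,1),(proj(A,vice(p,q,s.x))-oA).round(1),(proj(B,vice(p,q,s.x))-oB).round(1))
st=r.read_state();Rt=R.from_quat(st["eef_rot"]);o,D=drum(*p[:3])
print("finger corners in drum mm",[ (D.inv().apply(st["ee_pos"]+Rt.apply([sx*.0095,sy*.015,0])-o)*1e3).round(0).tolist() for sx in(-1,1) for sy in (-1,1)])
print("jaw end corners",[(R.from_euler("z",q-np.pi/3).apply([.056,-.022,0])*1e3).round(0).tolist() for q in (.7,.8,.9)])
```

```text
[-0.0879 -0.0018  0.0457] [-0.1 -0.7 -0.5  2.   3.1 -1.6]
0.5 [[-6.7 -6.1]] [[ 0.6 -5.2]]
0.6 [[-5.2 -3.1]] [[-0.2 -2.7]]
0.7 [[-3.3 -0.2]] [[-0.6 -0.3]]
0.8 [[-1.1  2.4]] [[-0.7  1.9]]
0.9 [[1.4 4.8]] [[-0.4  4. ]]
1.0 [[4.1 6.8]] [[0.2 6. ]]
1.1 [[7.1 8.6]] [[1.3 7.8]]
finger corners in drum mm [[42.0, -63.0, 35.0], [54.0, -36.0, 29.0], [27.0, -55.0, 43.0], [38.0, -28.0, 37.0]]
jaw end corners [[45.0, -40.0, 0.0], [49.0, -35.0, 0.0], [52.0, -30.0, 0.0]]
```

The vice has turned to about click 3 and then stalled at 28 N, which is well above what a click needs. The tip is probably catching something low, so I'm backing off and will push again from higher and further in.

>>> arm_command(
  moves=[0.2,-0.8,0,0,0.2,-0.8,0,0,0.2,-0.7,0,0,0,0,-1.5,0,0,0,0,0],
)

```text
time: 3.93
ee_pos: [0.5947, 0.0549, 0.1817]
eef_rot: [0.175, 0.985, 0.001, 0.001]
ft_force: [-0.5, -0.5, 0.7]
width: 0.0004
grip_force: 0.0
```

Run:
```python
from h import *
from bench import r
import cv2
p=np.load("p.npy");s=r.read_state();Rt=R.from_quat(s["eef_rot"]);a=s["ee_pos"]
print(s["time"],a,s["ft_force"],s["torque"])
for n in("scene","side"): cv2.imwrite(f"pics/{n}4.png",r.camera(n)[:,:,::-1])
cv2.imwrite("pics/wr4.png",r.camera("wrist")[:,:,::-1])
x=cv2.imread("pics/scene4.png")[170:290,225:345];b=cv2.imread("pics/side4.png")[160:280,245:365]
f=lambda x:cv2.resize(x,None,fx=3.333,fy=3.333,interpolation=cv2.INTER_CUBIC)
w=cv2.resize(cv2.imread("pics/wr4.png")[100:380,120:],None,fx=.55,fy=.55)
o=cv2.hconcat([f(x),f(b)]); w=cv2.copyMakeBorder(w,0,0,0,800-w.shape[1],0); cv2.imwrite("pics/z4.png",cv2.convertScaleAbs(cv2.vconcat([o,w]),alpha=1.6,beta=15))
for q in(.7,.8,.9,1.3): print(q,rel(a,pushpos(p,q,.18,Rt,.038),Rt))
```

```text
3.9333 [0.59469215 0.05489694 0.18167785] [-0.4527085  -0.46461131  0.6517158 ] [ 0.0326365  -0.04915644 -0.0225667 ]
0.7 [ 1.84 -0.27  0.16]
0.8 [1.48 0.09 0.16]
0.9 [1.15 0.51 0.17]
1.3 [0.34 2.44 0.17]
```

View pics/z4.png

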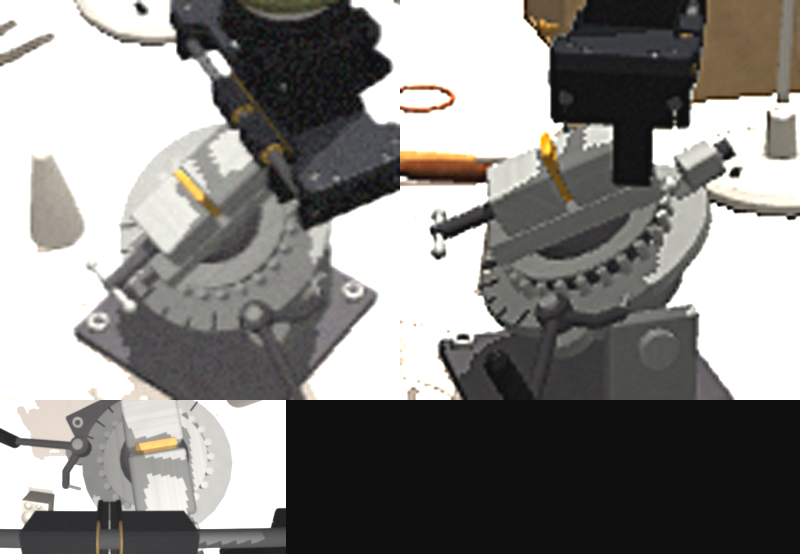

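Run:
```python
import cv2,numpy as np
for A,B,(x,y,w,h) in (("s3","scene4",(250,248,28,20)),("d3","side4",(252,215,24,24)),("d3","side4",(285,200,18,20)),("s3","scene4",(274,218,18,18))):
    a=cv2.imread(f"pics/{A}.png",0);b=cv2.imread(f"pics/{B}.png",0)
    up=lambda i:cv2.resize(i,None,fx=8,fy=8,interpolation=cv2.INTER_CUBIC)
    m=cv2.matchTemplate(up(b[y-8:y+h+8,x-8:x+w+8]),up(a[y:y+h,x:x+w]),cv2.TM_CCOEFF_NORMED)
    _,v,_,l=cv2.minMaxLoc(m);print(A,(np.array(l)/8-8),round(v,3))
```

```text
s3 [-0.125 -0.125] 0.99
d3 [ 0.    -0.125] 0.97
d3 [-0.125  0.   ] 0.801
s3 [4.  4.5] 0.765
```

>>> arm_command(
  moves=[0.8,-0.5,0,0,0.9,0,0,0,0,0,0,0],
)

```text
time: 4.33
ee_pos: [0.5745, 0.057, 0.1785]
eef_rot: [0.174, 0.985, 0.0, -0.001]
ft_force: [-0.1, -0.0, 0.7]
width: 0.0005
grip_force: 0.0
```

>>> arm_command(
  moves=[-0.1,0.3,0,0,-0.1,0.3,0,0,-0.2,0.3,0,0,-0.1,0.3,0,0,0,0,0,0],
)

```text
time: 4.75
ee_pos: [0.5852, 0.0664, 0.1788]
eef_rot: [0.174, 0.985, -0.0, -0.0]
ft_force: [-0.1, 0.1, -0.0]
width: 0.0004
grip_force: 0.0
```

>>> arm_command(
  moves=[-0.1,0.2,0,0,-0.1,0.2,0,0,0,0,0,0],
)

```text
time: 5.0
ee_pos: [0.5873, 0.0674, 0.1787]
eef_rot: [0.175, 0.985, -0.001, -0.001]
ft_force: [-4.2, -4.0, 1.2]
width: 0.0
grip_force: 2.2
```

>>> arm_command(
  moves=[-0.1,0.25,0,0,-0.1,0.25,0,0,0,0,0,0],
)

```text
time: 5.25
ee_pos: [0.589, 0.0677, 0.1783]
eef_rot: [0.176, 0.984, -0.003, -0.003]
ft_force: [-14.5, -14.1, 6.6]
width: 0.0004
grip_force: 8.3
```

>>> arm_command(
  moves=[-0.1,0.25,0,0,-0.1,0.25,0,0,0,0,0,0],
)

```text
time: 5.5
ee_pos: [0.5908, 0.0678, 0.1779]
eef_rot: [0.178, 0.984, -0.006, -0.005]
ft_force: [-25.1, -25.3, 12.8]
width: 0.0003
grip_force: 14.5
```

```bash
cat > vq.py <<'E'
from h import *
from bench import r
import cv2,sys
tag=sys.argv[1]
p=np.load("p.npy");s=r.read_state();Rt=R.from_quat(s["eef_rot"]);a=s["ee_pos"]
print(s["time"],a,s["ft_force"].round(1))
# motion of the T-bar relative to click-3 pictures
for n,(x,y,w,h) in (("scene",(250,248,28,20)),("side",(252,215,24,24))):
    cv2.imwrite(f"pics/{n}{tag}.png",r.camera(n)[:,:,::-1])
    A=cv2.imread(f"pics/{n}4.png",0);B=cv2.imread(f"pics/{n}{tag}.png",0)
    up=lambda i:cv2.resize(i,None,fx=4,fy=4,interpolation=cv2.INTER_CUBIC)
    m=cv2.matchTemplate(up(B[y-24:y+h+24,x-24:x+w+24]),up(A[y:y+h,x:x+w]),cv2.TM_CCOEFF_NORMED)
    _,v,_,l=cv2.minMaxLoc(m);d=np.array(l)/4-24
    C=r.camera_info(n);T=np.array([-.0879,-.0018,.0457]);b=proj(C,vice(p,.77,T))
    qs=np.arange(.5,1.6,.01);e=[np.linalg.norm(proj(C,vice(p,q,T))-b-d) for q in qs]
    print(n,d,round(v,2),"q~",qs[np.argmin(e)].round(2),min(e).round(1))
E
python3 vq.py 5
```

```text
5.5 [0.59084605 0.06781509 0.17792436] [-25.1 -25.3  12.8]
scene [0.25 0.25] 0.98 q~ 0.78 0.0
side [0.   0.25] 0.97 q~ 0.78 0.0
```

Run:
```python
from bench import r
import numpy as np
s=r.read_state();F=s["ft_force"];T=s["torque"];print(F,T,"Lx",T[0]/F[1],"Ly",-T[1]/F[0],s["joint_positions"].round(3),s["joint_torque"].round(1))
r0=np.cross(F,T)/(F@F);print("closest point of line of force",r0,"dir",F/np.linalg.norm(F))
```

```text
[-23.14770538 -25.02855198  12.09682292] [-5.2923786   5.31662507  0.38755575] Lx 0.21145364702914707 Ly 0.22968259622768417 [-0.566  0.316  0.456  1.617 -0.136  1.254  1.128] [-12.5 -50.1  -5.9 -46.5  -7.2  -8.7  -0.4]
closest point of line of force [-0.05656082 -0.04206853 -0.19527172] dir [-0.6398942  -0.69188824  0.33440407]
```

>>> arm_command(
  moves=[0.5,-1.2,0,0,0,-0.6,-2,0,0,0,-3.5,0,0,0,-3.5,0,-2.0,1.8,-3.5,0,-3,2.5,-2,0,-3,2.5,0,0,-1,1.5,0,0,0,0,0,0,0,0,0,0],
)

```text
time: 6.43
ee_pos: [0.6944, 0.1076, 0.3197]
eef_rot: [0.174, 0.985, -0.001, -0.001]
ft_force: [-0.8, -1.6, -1.0]
width: 0.0006
grip_force: 0.0
```

```bash
python3 vq.py 6
python3 - <<'E'
from h import *
from bench import r
import cv2
ci=r.camera_info("wrist");im=r.camera("wrist")[:,:,::-1].copy();cv2.imwrite("pics/w6.png",im);pickle.dump(ci,open("w6.pkl","wb"))
p=np.load("p.npy")
c=proj(ci,vice(p,.78,[0,0,.04]))[0].astype(int);print(c)
x0,y0=np.clip(c-[150,112],0,[340,255]);print(x0,y0)
cv2.imwrite("pics/z6.png",cv2.convertScaleAbs(cv2.resize(im[y0:y0+225,x0:x0+300],None,fx=2.66,fy=2.66,interpolation=cv2.INTER_CUBIC),alpha=1.5,beta=15))
E
```

```text
6.4333 [0.69436464 0.1076201  0.31968053] [-0.8 -1.6 -1. ]
scene [0. 0.] 0.98 q~ 0.77 0.0
side [0. 0.] 0.98 q~ 0.77 0.0
[264  66]
114 0
```

View pics/z6.png

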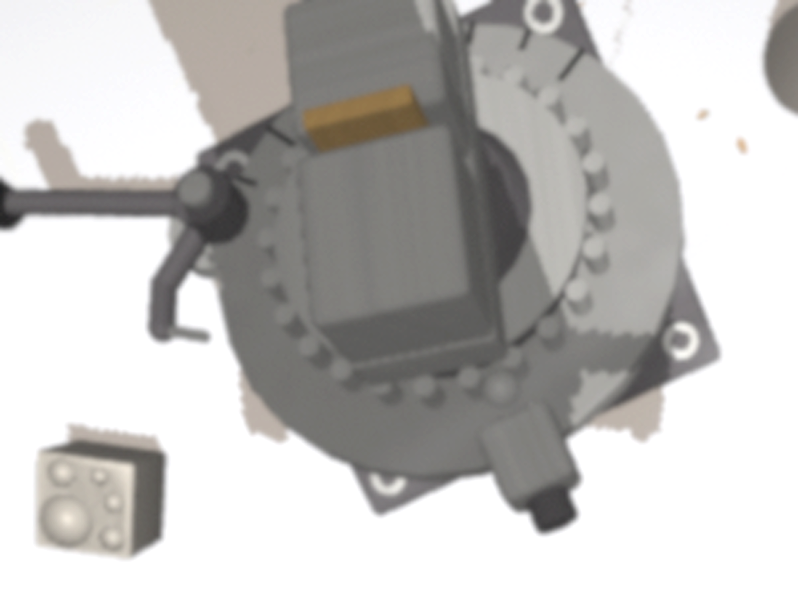

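The view shows nothing fouling the vice: the plunger sits between two pins at (500,388), the lever tooth at (205,335) is well clear, and the vice is at click 3. I'll try the other end, pushing the screw-end half from the left side.

```bash
cat >> h.py <<'E'
def push2(p,q,zt,Rt,c=-.036,sup=None):
    "same on the +y side near the screw end"
    o=drum(*p[:3])[0]; n3=vice(p,q,[0,1,0])-o; nh=n3[:2]/np.hypot(*n3[:2])
    B=vice(p,q,[c,.022,.021]);T=vice(p,q,[c,.022,.069])
    at=lambda z:(B+(T-B)*(z-B[2])/(T[2]-B[2]))[:2]
    base=at(zt+.01); P=base+nh*max((at(zt)-base)@nh,(T[:2]-base)@nh)
    return np.r_[P+nh*(support(nh,Rt) if sup is None else sup),zt]
E
python3 - <<'E'
from h import *
from bench import r
p=np.load("p.npy");s=r.read_state();Rt=R.from_quat(s["eef_rot"]);a=s["ee_pos"]
st=push2(p,.3,.145,Rt);print(a,"pre",st,rel(a,st,Rt),vice(p,.78,[[-.036,.022,.021],[-.036,.022,.069],[-.088,.027,.046]]).round(3))
pr=st
for q in(.785,.916,1.047,1.178,1.309,1.4):
    b=push2(p,q,.14,Rt);print(q,b.round(3),rel(pr,b,Rt));pr=b
# cone foot
ci=r.camera_info("scene");print(least_squares(lambda v:(proj(ci,[v[0],v[1],0])[0]-[242,243]),[.6,.2]).x)
E
```

```text
[0.69350669 0.10633625 0.32168225] pre [0.55966108 0.16250868 0.145     ] [14.51  0.66 17.66] [[0.546 0.136 0.121]
 [0.525 0.135 0.164]
 [0.49  0.151 0.122]]
0.785 [0.534 0.152 0.14 ] [ 2.02 -1.82  0.5 ]
0.916 [0.529 0.148 0.14 ] [ 0.42 -0.58 -0.  ]
1.047 [0.523 0.143 0.14 ] [ 0.33 -0.65 -0.  ]
1.178 [0.519 0.139 0.14 ] [ 0.28 -0.6  -0.  ]
1.309 [0.515 0.133 0.14 ] [ 0.18 -0.65 -0.  ]
1.4 [0.512 0.129 0.14 ] [ 0.07 -0.48 -0.  ]
[0.5475434  0.26355143]
```

>>> arm_command(
  moves=[3,0.5,0,0,3.5,0.5,0,0,3.5,0.5,0,0,3.5,0.3,0,0,1.0,0,3,0,0,0,3.5,0,0,0,3.5,0,0,0,3.5,0,0,0,2.5,0,0,0,1.6,0,0,0,0,0],
)

```text
time: 7.5
ee_pos: [0.5615, 0.1729, 0.1422]
eef_rot: [0.175, 0.985, -0.001, -0.002]
ft_force: [-0.7, -0.6, -0.5]
width: 0.0004
grip_force: 0.0
```

>>> arm_command(
  moves=[1,-1,0,0,1,-1,0,0,0.2,-0.5,0,0,0.2,-0.5,0,0,0,0,0,0],
)

```text
time: 7.92
ee_pos: [0.5314, 0.1533, 0.1464]
eef_rot: [0.175, 0.985, 0.001, 0.001]
ft_force: [1.1, 0.4, 0.3]
width: 0.0005
grip_force: 0.0
```

>>> arm_command(
  moves=[0.2,-0.4,0,0,0.2,-0.3,0,0,0,0,0,0],
)

```text
time: 8.17
ee_pos: [0.5248, 0.1485, 0.1452]
eef_rot: [0.175, 0.985, 0.0, 0.0]
ft_force: [0.1, 0.9, 0.2]
width: 0.0004
grip_force: 0.0
```

```bash
python3 vq.py 7
```

```text
8.1667 [0.52484937 0.14851058 0.14518213] [0.1 0.9 0.2]
scene [0. 0.] 0.9 q~ 0.77 0.0
side [0. 0.] 0.96 q~ 0.77 0.0
```

>>> arm_command(
  moves=[0,-0.4,0,0,0.1,-0.4,0,0,0,0,0,0],
)

```text
time: 8.52
ee_pos: [0.5231, 0.1471, 0.1458]
eef_rot: [0.172, 0.985, 0.004, 0.002]
ft_force: [11.4, 16.9, -8.0]
width: 0.0002
grip_force: 8.9
```

>>> arm_command(
  moves=[0.1,-0.3,0,0,0.1,-0.3,0,0,0,0,0,0],
)

```text
time: 8.77
ee_pos: [0.5209, 0.1466, 0.1468]
eef_rot: [0.171, 0.985, 0.007, 0.004]
ft_force: [19.9, 32.1, -14.4]
width: 0.0004
grip_force: 16.2
```

```bash
python3 vq.py 8
```

```text
8.7667 [0.52091754 0.14662508 0.14677809] [ 19.9  32.1 -14.4]
scene [0.   0.25] 0.89 q~ 0.78 0.2
side [0.   0.25] 0.95 q~ 0.78 0.0
```

>>> arm_command(
  moves=[-0.5,1.2,0,0,0,0.8,-1,0,-2,1.2,-2,0,-2.5,1,-1,0,-2.5,0.8,0,0,-0.5,0,0,0,0,0,0,0],
)

```text
time: 9.45
ee_pos: [0.6107, 0.1549, 0.1848]
eef_rot: [0.175, 0.984, -0.001, 0.0]
ft_force: [0.2, -1.1, -0.8]
width: 0.0008
grip_force: 0.0
```

Run:
```python
from h import *
from bench import r
p=np.load("p.npy");s=r.read_state();Rt=R.from_quat(s["eef_rot"]);a=s["ee_pos"];print(a)
for q in(.785,.7,.65,.52): print(q,rel(a,push2(p,q,.18,Rt,.036,.010),Rt))
```

```text
[0.61067414 0.1549099  0.18481982]
0.785 [ 0.9  -2.83  0.49]
0.7 [ 0.59 -3.06  0.49]
0.65 [ 0.42 -3.2   0.49]
0.52 [-0.   -3.62  0.49]
```

>>> arm_command(
  moves=[0.4,-1,0.3,0,0.3,-1,0,0,0,-0.5,0,0,0,-0.4,0,0,0,0,0,0],
)

```text
time: 9.87
ee_pos: [0.5926, 0.1328, 0.1825]
eef_rot: [0.174, 0.985, 0.002, 0.0]
ft_force: [1.8, 4.8, -3.0]
width: 0.0011
grip_force: 1.9
```

>>> arm_command(
  moves=[-0.1,-0.3,0,0,-0.1,-0.3,0,0,0,0,0,0],
)

```text
time: 10.12
ee_pos: [0.5926, 0.1319, 0.1825]
eef_rot: [0.172, 0.985, 0.004, 0.0]
ft_force: [3.6, 20.1, -5.6]
width: 0.0003
grip_force: 9.1
```

```bash
python3 vq.py 9
```

```text
10.1167 [0.59258554 0.13193214 0.18250665] [ 3.6 20.1 -5.6]
scene [-0.25 -0.25] 0.92 q~ 0.76 0.0
side [ 0.   -0.25] 0.96 q~ 0.76 0.0
```

Run:
```python
from h import *
p=np.load("p.npy");W=pickle.load(open("w6.pkl","rb"))
def back(px,h):
    px=np.array(px)/2.66+[114,0]
    s=least_squares(lambda v:(proj(W,dpt(p,[v[0],v[1],h]))[0]-px),[0,0]).x
    return (np.hypot(*s)*1e3).round(1),np.degrees(np.arctan2(s[1],s[0])).round(1)
for n,px,h in (("pin",(340,370),.016),("pin",(388,388),.016),("pin",(427,386),.016),("pin",(470,378),.016),("pin",(515,362),.016),("pin",(550,328),.016),("pin",(577,290),.016),("pin",(597,250),.016),("pin",(600,207),.016),("ball",(500,388),.016),("ball",(500,388),.022),("housing",(530,445),.02),("cap",(552,510),.015),("tick0",(580,52),0),("tick1",(527,32),0),("corner",(505,340),.021),("tooth",(205,335),.012),("boss",(197,188),.02),("topcorner",(475,290),.069),("topcornerR",(318,322),.069),("flangeL",(220,330),0),("flangeR",(682,240),0)):
    print(n,back(px,h))
```

```text
pin (np.float64(55.3), np.float64(-50.4))
pin (np.float64(56.7), np.float64(-32.6))
pin (np.float64(56.0), np.float64(-19.8))
pin (np.float64(56.6), np.float64(-5.9))
pin (np.float64(58.4), np.float64(8.5))
pin (np.float64(57.1), np.float64(23.1))
pin (np.float64(56.7), np.float64(37.4))
pin (np.float64(57.4), np.float64(51.4))
pin (np.float64(56.2), np.float64(65.5))
ball (np.float64(63.4), np.float64(1.3))
ball (np.float64(66.0), np.float64(1.6))
housing (np.float64(85.5), np.float64(2.3))
cap (np.float64(104.8), np.float64(0.9))
tick0 (np.float64(79.4), np.float64(120.8))
tick1 (np.float64(79.1), np.float64(135.7))
corner (np.float64(53.0), np.float64(9.5))
tooth (np.float64(81.6), np.float64(-89.6))
boss (np.float64(78.5), np.float64(-124.4))
topcorner (np.float64(60.3), np.float64(8.5))
topcornerR (np.float64(58.1), np.float64(-33.4))
flangeL (np.float64(80.3), np.float64(-94.4))
flangeR (np.float64(80.4), np.float64(62.8))
```

Pushing from one side locks the vice in both directions, so side load seems to be the problem. At this angle the jaw sides are nearly vertical, so I'll grip the vice across on its axis and turn it with a pure couple.

>>> arm_command(
  moves=[0,0.6,0,0,0,0.4,-1,0,0,0,-3,0,0,0,-3.5,0,0,0,0,0],
  fingers=100,
  squeeze=30,
)

```text
time: 10.63
ee_pos: [0.5988, 0.134, 0.265]
eef_rot: [0.175, 0.985, 0.002, 0.004]
ft_force: [0.3, -1.1, 1.4]
width: 0.026
grip_force: 0.0
```

```bash
cat > gq.py <<'E'
from h import *
from bench import r
p=np.load("p.npy");s=r.read_state();Rt=R.from_quat(s["eef_rot"]);a=s["ee_pos"]
y=Rt.apply([0,1,0]);print(s["time"],a,s["ft_force"].round(1),s["torque"].round(2),s["width"],"tool y deg",np.degrees(np.arctan2(y[1],y[0])).round(1),"vice y click3/5",(np.degrees(p[2])+75).round(1),(np.degrees(p[2])+105).round(1))
h=.055;t=dpt(p,[0,0,h]);t[2]=.150;print(t.round(4),rel(a,t,Rt),s["joint_positions"].round(2))
E
python3 gq.py
```

```text
10.6333 [0.59878302 0.13396514 0.26497259] [ 0.3 -1.1  1.4] [-0.03 -0.1  -0.03] 0.02602703720316089 tool y deg 69.8 vice y click3/5 79.1 109.1
[0.559  0.1063 0.15  ] [ 2.87 -4.04 11.45] [-0.66  0.29  0.46  1.46 -0.13  1.41  1.02]
```

>>> arm_command(
  moves=[1.4,-2,0,0,1.5,-2,0,-5,0,0,0,-4.3,0,0,2.5,0,0,0,2.5,0,0,0,2.5,0,0,0,2.5,0,0,0,1.4,0,0,0,0,0],
)

```text
time: 11.38
ee_pos: [0.5538, 0.1059, 0.1408]
eef_rot: [0.094, 0.996, -0.001, -0.002]
ft_force: [0.7, -0.4, -0.3]
width: 0.0836
grip_force: 0.0
```

>>> arm_command(
  moves=[0,0,0,0,0,0,0,0,0,0,0,0,0,0,0,0,0,0,0,0,0,0,0,0],
  fingers=0,
  squeeze=30,
)

```text
time: 11.88
ee_pos: [0.5556, 0.107, 0.1436]
eef_rot: [0.094, 0.996, 0.0, 0.0]
ft_force: [0.7, -0.1, -0.1]
width: 0.055
grip_force: 0.0
```

```bash
python3 gq.py
```

```text
11.8833 [0.55563307 0.10698016 0.14356876] [ 0.7 -0.1 -0.1] [0.04 0.03 0.03] 0.054951895660161024 tool y deg 79.2 vice y click3/5 79.1 109.1
[0.559  0.1063 0.15  ] [-0.34 -0.01 -0.64] [-0.64  0.27  0.44  1.74 -0.12  1.15  1.21]
```

>>> arm_command(
  moves=[-0.3,0,-0.4,0,0,0,0,0,0,0,0,0,0,0,0,0,0,0,0,0],
)

```text
time: 12.3
ee_pos: [0.5583, 0.1082, 0.1473]
eef_rot: [0.093, 0.996, 0.001, -0.0]
ft_force: [-0.6, 4.2, -1.2]
width: 0.0459
grip_force: 29.1
```

>>> arm_command(
  moves=[0,0,0,-3,0,0,0,-3,0,0,0,-3,0,0,0,0],
)

```text
time: 12.63
ee_pos: [0.5581, 0.1079, 0.1473]
eef_rot: [0.015, 1.0, 0.001, -0.0]
ft_force: [-3.1, 5.8, -0.8]
width: 0.047
grip_force: 32.2
```

```bash
python3 gq.py; python3 vq.py 10
```

```text
12.6333 [0.55807366 0.10791556 0.14726184] [-3.1  5.8 -0.8] [ 2.01  0.25 -1.25] 0.047019553333092275 tool y deg 88.3 vice y click3/5 79.1 109.1
[0.559  0.1063 0.15  ] [-0.1  -0.16 -0.27] [-0.62  0.27  0.42  1.73 -0.12  1.16  1.37]
12.6333 [0.55807366 0.10791556 0.14726184] [-3.1  5.8 -0.8]
scene [0. 0.] 0.94 q~ 0.77 0.0
side [0.   0.25] 0.96 q~ 0.78 0.0
```

Run:
```python
import cv2,numpy as np
a=cv2.imread("pics/scene10.png")[215:285,225:325];b=cv2.imread("pics/side10.png")[195:265,250:350]
w=cv2.imread("pics/w6.png")
c=w[110:185,250:350];d=w[60:135,150:250]
g=lambda i,s:cv2.resize(i,s,interpolation=cv2.INTER_CUBIC)
o=cv2.vconcat([cv2.hconcat([g(a,(400,280)),g(b,(400,280))]),cv2.hconcat([g(c,(400,300)),g(d,(400,300))])])
cv2.imwrite("pics/z10.png",cv2.convertScaleAbs(o,alpha=1.9,beta=25))
def m(A,B,x,y,w,h):
    A=cv2.imread(A,0);B=cv2.imread(B,0)
    r=cv2.matchTemplate(B[y-10:y+h+10,x-10:x+w+10],A[y:y+h,x:x+w],cv2.TM_CCOEFF_NORMED);_,v,_,l=cv2.minMaxLoc(r);return np.array(l)-10,round(v,2)
print("lever",m("pics/scene0.png","pics/scene10.png",298,272,26,30),m("pics/side0.png","pics/side10.png",268,262,24,30),"cone",m("pics/scene0.png","pics/scene6.png",230,212,20,36))
```

```text
lever (array([0, 0]), 0.97) (array([0, 0]), 0.87) cone (array([0, 0]), 0.98)
```

View pics/z10.png

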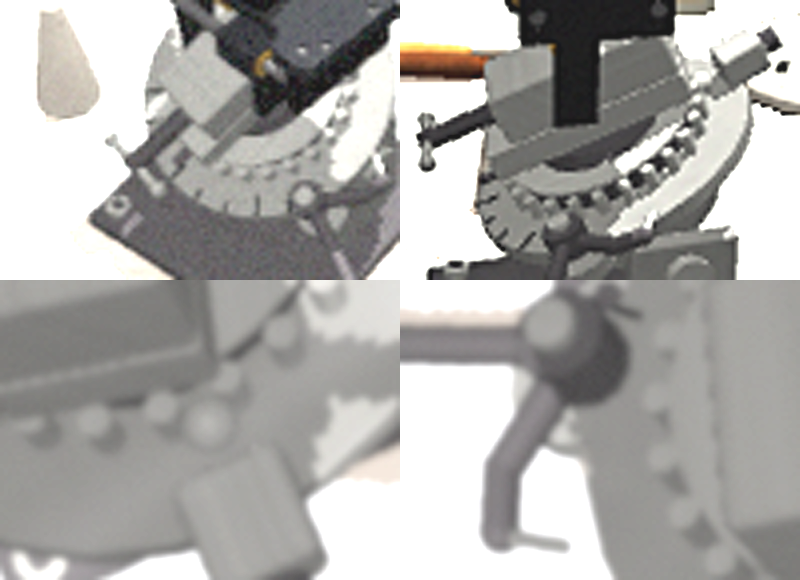

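>>> arm_command(
  moves=[0,0,0,0,0,0,0,0,0,0,0,-3,0,0,0,-3,0,0,0,-3,0,0,0,0,0,0,0,0,0,0,0,0],
  fingers=0,
  squeeze=60,
)

```text
time: 13.4
ee_pos: [0.5566, 0.1077, 0.147]
eef_rot: [-0.064, 0.998, 0.001, -0.002]
ft_force: [-9.7, 3.4, 4.1]
width: 0.0453
grip_force: 55.7
```

```bash
python3 gq.py; python3 vq.py 11
```

```text
13.4 [0.55656387 0.10767573 0.14702897] [-9.7  3.4  4.1] [0.79 2.18 0.26] 0.04534435775810508 tool y deg 97.3 vice y click3/5 79.1 109.1
[0.559  0.1063 0.15  ] [-0.22 -0.17 -0.3 ] [-0.61  0.27  0.4   1.73 -0.11  1.17  1.52]
13.4 [0.55656387 0.10767573 0.14702897] [-9.7  3.4  4.1]
scene [  4.5  -22.25] 0.78 q~ 0.5 17.3
side [0.25 2.75] 0.82 q~ 0.9 0.1
```

The vice has broken free and is now around click 4, aligned with the pads. I'll carry on turning with the firm grip.

>>> arm_command(
  moves=[0,0,0,-3,0,0,0,-3,0,0,0,-3,0,0,0,-3,0,0,0,0,0,0,0,0],
)

```text
time: 14.0
ee_pos: [0.5582, 0.1072, 0.1463]
eef_rot: [-0.167, 0.986, 0.0, -0.0]
ft_force: [0.7, 7.2, -9.4]
width: 0.0466
grip_force: 58.7
```

```bash
python3 gq.py; python3 vq.py 12
```

```text
14.0 [0.55822322 0.10717904 0.14627478] [ 0.7  7.2 -9.4] [-0.18 -1.21 -0.71] 0.04658653177550688 tool y deg 109.3 vice y click3/5 79.1 109.1
[0.559  0.1063 0.15  ] [-0.04 -0.11 -0.37] [-0.58  0.27  0.37  1.73 -0.1   1.16  1.72]
14.0 [0.55822322 0.10717904 0.14627478] [ 0.7  7.2 -9.4]
scene [  5. -23.] 0.77 q~ 0.5 18.2
side [-0.75  6.  ] 0.74 q~ 1.02 2.1
```

>>> arm_command(
  moves=[0,0,0,-2,0,0,0,-2,0,0,0,0,0,0,0,0],
)

```text
time: 14.43
ee_pos: [0.5583, 0.1069, 0.1466]
eef_rot: [-0.201, 0.98, -0.0, -0.0]
ft_force: [-1.5, 6.4, -5.5]
width: 0.0467
grip_force: 62.2
```

>>> arm_command(
  moves=[0,0,0,-2,0,0,0,0,0,0,0,0],
)

```text
time: 14.68
ee_pos: [0.5584, 0.1068, 0.1469]
eef_rot: [-0.219, 0.976, -0.0, -0.0]
ft_force: [-4.0, 6.2, -3.1]
width: 0.0469
grip_force: 62.9
```

```bash
python3 gq.py; python3 vq.py 13
```

```text
14.6833 [0.55837918 0.10679833 0.14685066] [-4.   6.2 -3.1] [-1.49 -1.3  -0.89] 0.04690801846239187 tool y deg 115.3 vice y click3/5 79.1 109.1
[0.559  0.1063 0.15  ] [-0.03 -0.08 -0.31] [-0.57  0.27  0.35  1.73 -0.1   1.16  1.82]
14.6833 [0.55837918 0.10679833 0.14685066] [-4.   6.2 -3.1]
scene [  4.25 -18.25] 0.76 q~ 0.5 14.0
side [-0.75  8.  ] 0.7 q~ 1.08 3.1
```

```bash
cat > brass.py <<'E'
from h import *
from bench import r
import cv2,sys
p=np.load("p.npy")
C={n:r.camera_info(n) for n in("scene","side")}
def blob(img,ci):
    c=proj(ci,dpt(p,[0,0,.07]))[0];s=ci["fx"]*.06/np.linalg.norm(ci["origin"]-dpt(p,[0,0,.07])[0])
    h=cv2.cvtColor(img,cv2.COLOR_BGR2HSV);m=cv2.inRange(h,(12,120,60),(30,255,255))
    yy,xx=np.mgrid[:480,:640];m[(xx-c[0])**2+(yy-c[1])**2>s*s]=0
    n,l,st,ce=cv2.connectedComponentsWithStats(m)
    k=1+np.argmax(st[1:,4]);P=np.argwhere(l==k)[:,::-1].astype(float)
    mu=P.mean(0);w,v=np.linalg.eigh(np.cov((P-mu).T));d=v[:,1]
    return mu,np.degrees(np.arctan2(d[1],d[0]))%180,len(P),np.sqrt(w)
def pred(ci,q,xb):
    a,b=proj(ci,vice(p,q,[[xb,-.018,.074],[xb,.018,.074]]));d=b-a
    return (a+b)/2,np.degrees(np.arctan2(d[1],d[0]))%180
def show(img,ci,name,xb=-.004):
    mu,an,n,w=blob(img,ci);qs=np.arange(-.2,1.9,.01)
    e=[((pred(ci,q,xb)[1]-an+90)%180)-90 for q in qs];k=np.argmin(np.abs(e))
    print(name,mu.round(1),an.round(1),n,w.round(1),"q(orient)",qs[k].round(2),"centroid err",(mu-pred(ci,qs[k],xb)[0]).round(1))
if __name__=="__main__":
    for t in sys.argv[1:]:
        for n in C: show(cv2.imread(f"pics/{n}{t}.png"),C[n],n+t)
E
python3 - <<'E'
from brass import *
show(cv2.imread("pics/w1.png"),pickle.load(open("w1.pkl","rb")),"w1")
show(cv2.imread("pics/w6.png"),pickle.load(open("w6.pkl","rb")),"w6")
E
python3 brass.py 0 4 6 10 11 12 13
```

```text
w1 [399.  255.9] 30.4 354 [ 2.4 12.2] q(orient) 0.09 centroid err [-5.7  7.7]
w6 [250.2  43.9] 167.4 591 [ 4.2 11.6] q(orient) 0.76 centroid err [1.2 8.9]
scene0 [282.4 226.8] 87.6 47 [1.1 3.7] q(orient) 0.14 centroid err [ 2.7 -0.3]
side0 [289.  205.2] 129.0 62 [1.6 3.4] q(orient) 0.14 centroid err [ 3.  -0.5]
scene4 [283.1 226.8] 48.2 41 [0.7 4.9] q(orient) 0.77 centroid err [ 3.  -1.3]
side4 [288.9 203.9] 69.1 30 [1.2 2.4] q(orient) 0.92 centroid err [ 3.1 -2.7]
scene6 [282.9 226.7] 48.4 39 [0.7 4.9] q(orient) 0.77 centroid err [ 2.8 -1.4]
side6 [288.1 203.1] 95.1 21 [0.9 2. ] q(orient) 0.69 centroid err [ 2.4 -3.2]
scene10 [290.8 228.8] 135.0 5 [0.4 1.1] q(orient) 1.89 centroid err [9.  0.4]
side10 [278. 193.] 90.0 3 [0. 1.] q(orient) 0.74 centroid err [ -7.7 -13.4]
scene11 [278.9 224.2] 38.7 13 [0.6 1.8] q(orient) 0.92 centroid err [-1.3 -4.1]
side11 [283.7 192.5] 102.3 10 [0.7 2. ] q(orient) 0.6 centroid err [ -2.  -13.7]
scene12 [281.2 225.3] 28.0 37 [0.9 3.5] q(orient) 1.08 centroid err [ 0.7 -3. ]
side12 [289.3 204.9] 53.2 24 [0.8 3.6] q(orient) 1.05 centroid err [ 3.5 -1.7]
scene13 [282.1 225.8] 20.7 43 [0.8 4.6] q(orient) 1.2 centroid err [ 1.5 -2.6]
side13 [288.2 203.1] 31.2 20 [0.7 2.4] q(orient) 1.25 centroid err [ 2.2 -3.6]
```

The brass blank's orientation gives a good angle reading: 0.77 at click 3 and about 1.20 now, just past the ridge between clicks 4 and 5. A little more turn, then release.

>>> arm_command(
  moves=[0,0,0,-2,0,0,0,0,0,0,0,0],
)

```text
time: 15.03
ee_pos: [0.5585, 0.1067, 0.1469]
eef_rot: [-0.236, 0.972, -0.0, 0.0]
ft_force: [-2.9, 6.0, -2.9]
width: 0.0469
grip_force: 61.8
```

```bash
python3 gq.py|head -1; python3 vq.py 14 >/dev/null; python3 brass.py 14
```

```text
15.0333 [0.55848858 0.10667317 0.14688868] [-2.9  6.  -2.9] [-1.53 -1.45 -0.44] 0.046934804975584755 tool y deg 117.3 vice y click3/5 79.1 109.1
scene14 [282.4 225.9] 18.8 45 [0.9 4.5] q(orient) 1.23 centroid err [ 1.7 -2.6]
side14 [289.8 204.8] 41.6 30 [0.9 4. ] q(orient) 1.15 centroid err [ 3.9 -1.8]
```

>>> arm_command(
  moves=[0,0,0,-2,0,0,0,0,0,0,0,0],
)

```text
time: 15.38
ee_pos: [0.5586, 0.1066, 0.147]
eef_rot: [-0.252, 0.968, -0.0, 0.0]
ft_force: [-3.6, 4.6, -2.1]
width: 0.0477
grip_force: 65.0
```

```bash
python3 gq.py|head -1; python3 vq.py 15 >/dev/null; python3 brass.py 15
```

```text
15.3833 [0.55857592 0.10655058 0.14704473] [-3.6  4.6 -2.1] [-1.65 -1.39 -1.13] 0.0477343123851176 tool y deg 119.2 vice y click3/5 79.1 109.1
scene15 [282.3 225.7] 18.9 47 [0.9 4.6] q(orient) 1.23 centroid err [ 1.6 -2.7]
side15 [290.2 205. ] 41.7 34 [1.  4.1] q(orient) 1.15 centroid err [ 4.3 -1.7]
```

>>> arm_command(
  moves=[0,0,0,2,0,0,0,2,0,0,0,2,0,0,0,2,0,0,0,1.5,0,0,0,0],
  fingers=80,
)

```text
time: 15.98
ee_pos: [0.5586, 0.1061, 0.1474]
eef_rot: [-0.17, 0.985, -0.0, 0.0]
ft_force: [0.0, -0.6, -0.4]
width: 0.0688
grip_force: 0.0
```

>>> arm_command(
  moves=[0,0,0,0,0,0,0,0,0,0,-2,0,0,0,-3,0,0,0,-3,0,0,0,-3,0,-2,0,-2,0,-3,0,-1,0,-3,0,0,0,0,0,0,0],
)

```text
time: 16.82
ee_pos: [0.6365, 0.1357, 0.2854]
eef_rot: [-0.173, 0.985, -0.0, -0.0]
ft_force: [0.3, 0.2, -0.9]
width: 0.0697
grip_force: 0.0
```

```bash
cat > look.py <<'E'
from brass import *
ci=r.camera_info("wrist");im=r.camera("wrist")[:,:,::-1].copy();t=sys.argv[1];cv2.imwrite(f"pics/w{t}.png",im);pickle.dump(ci,open(f"w{t}.pkl","wb"))
show(im,ci,"wrist")
for n in C:
    im=r.camera(n)[:,:,::-1].copy();cv2.imwrite(f"pics/{n}{t}.png",im);show(im,C[n],n)
E
python3 gq.py; python3 look.py 16
```

```text
16.8167 [0.63649366 0.13570593 0.28536564] [ 0.3  0.2 -0.9] [ 0.11 -0.05  0.01] 0.06966995600572956 tool y deg 109.9 vice y click3/5 79.1 109.1
[0.559  0.1063 0.15  ] [ 8.28 -0.13 13.54] [-0.56  0.38  0.39  1.3  -0.14  1.49  1.73]
wrist [320.8 106.9] 0.5 546 [ 3.8 12.2] q(orient) 1.35 centroid err [0.1 9.8]
scene [281.9 225.4] 16.7 38 [0.9 3.8] q(orient) 1.27 centroid err [ 1.2 -3.1]
side [291.7 207.1] 49.2 38 [1.1 6.2] q(orient) 1.09 centroid err [5.8 0.5]
```

```bash
cat > lv.py <<'E'
from h import *
from bench import r
p=np.load("p.npy");s=r.read_state();Rt=R.from_quat(s["eef_rot"]);a=s["ee_pos"];print(a)
def fp(l,gap=0):
    T=lever(p,l,.054);d=lever(p,l-.01,.054)-T;d=d[:2]/np.hypot(*d[:2])
    x=Rt.apply([1,0,0])[:2];y=Rt.apply([0,1,0])[:2]
    sup=.0095*abs(d@x)+.012*abs(d@y)
    return np.r_[T[:2]-d*(.008+sup+gap),T[2]-.026]
pre=fp(.66,.02);print("handle top",lever(p,.61,.056).round(3),"pre",pre.round(3),rel(a,pre,Rt));pr=pre
for l in(.61,.5,.4,.3,.2,.1,0,-.05): b=fp(l);print(l,b.round(3),rel(pr,b,Rt),rel(a,b,Rt));pr=b
E
python3 lv.py
```

```text
[0.63351334 0.13289816 0.28650454]
handle top [ 0.492 -0.04   0.128] pre [ 0.452 -0.017  0.098] [22.15 -7.99 18.84]
0.61 [ 0.472 -0.03   0.1  ] [-1.49 -1.89 -0.16] [20.66 -9.88 18.67]
0.5 [ 0.479 -0.036  0.104] [-0.47 -0.81 -0.37] [ 20.19 -10.69  18.3 ]
0.4 [ 0.486 -0.041  0.107] [-0.51 -0.69 -0.35] [ 19.68 -11.38  17.94]
0.3 [ 0.494 -0.045  0.111] [-0.6  -0.63 -0.37] [ 19.08 -12.01  17.58]
0.2 [ 0.503 -0.048  0.115] [-0.68 -0.56 -0.37] [ 18.4  -12.58  17.21]
0.1 [ 0.511 -0.05   0.118] [-0.76 -0.48 -0.38] [ 17.65 -13.06  16.83]
0 [ 0.52  -0.051  0.122] [-0.82 -0.39 -0.38] [ 16.82 -13.44  16.46]
-0.05 [ 0.525 -0.051  0.124] [-0.43 -0.15 -0.19] [ 16.39 -13.6   16.27]
```

>>> arm_command(
  moves=[2.5,-1,0,0,3.5,-1.3,0,0,3.5,-1.3,0,0,3.5,-1.3,0,0,3.5,-1.3,0,0,3.2,-1,0,0,2.4,-0.8,0,0,0,0,3,0,0,0,3.5,0,0,0,3.5,0,0,0,3,0,0,0,3,0],
  fingers=0,
  squeeze=20,
)

```text
time: 17.97
ee_pos: [0.4515, -0.0168, 0.126]
eef_rot: [-0.171, 0.985, 0.001, 0.001]
ft_force: [-0.2, 0.4, -0.0]
width: 0.0025
grip_force: 0.0
```

>>> arm_command(
  moves=[0,0,2.6,0,0,0,0,0,0,0,0,0],
)

```text
time: 18.22
ee_pos: [0.4514, -0.0168, 0.1011]
eef_rot: [-0.171, 0.985, 0.0, -0.001]
ft_force: [0.2, 0.5, 1.6]
width: 0.0004
grip_force: 0.0
```

```bash
python3 lv.py; python3 -c "
from bench import r;s=r.read_state();print(s['time'],s['ft_force'],s['width'])"
```

```text
[ 0.451421   -0.01682195  0.10114022]
handle top [ 0.492 -0.04   0.128] pre [ 0.452 -0.017  0.098] [-0.02 -0.04  0.27]
0.61 [ 0.472 -0.03   0.1  ] [-1.49 -1.89 -0.17] [-1.51 -1.93  0.11]
0.5 [ 0.479 -0.036  0.104] [-0.47 -0.81 -0.37] [-1.98 -2.74 -0.27]
0.4 [ 0.486 -0.041  0.107] [-0.51 -0.69 -0.36] [-2.49 -3.43 -0.63]
0.3 [ 0.494 -0.045  0.111] [-0.6  -0.63 -0.37] [-3.09 -4.06 -0.99]
0.2 [ 0.503 -0.048  0.115] [-0.68 -0.56 -0.37] [-3.77 -4.63 -1.36]
0.1 [ 0.511 -0.05   0.118] [-0.76 -0.48 -0.38] [-4.52 -5.11 -1.74]
0 [ 0.52  -0.051  0.122] [-0.82 -0.38 -0.38] [-5.35 -5.49 -2.12]
-0.05 [ 0.525 -0.051  0.124] [-0.43 -0.15 -0.19] [-5.78 -5.64 -2.3 ]
18.2167 [0.17337488 0.46640115 1.56269388] 0.000403378645359129
```

>>> arm_command(
  moves=[-0.75,-1,0,0,-0.75,-0.95,0,0,-0.5,-0.8,-0.3,0,-0.5,-0.7,-0.35,0,-0.6,-0.65,-0.35,0,-0.7,-0.55,-0.35,0,0,0,0,0],
)

```text
time: 18.8
ee_pos: [0.5059, -0.0483, 0.1159]
eef_rot: [-0.171, 0.985, -0.0, 0.001]
ft_force: [0.4, -1.1, -0.5]
width: 0.0006
grip_force: 0.1
```

>>> arm_command(
  moves=[-0.4,-0.25,-0.2,0,-0.4,-0.2,-0.2,0,-0.4,-0.2,-0.2,0,0,0,0,0],
)

```text
time: 19.13
ee_pos: [0.5184, -0.0495, 0.1209]
eef_rot: [-0.171, 0.985, -0.0, 0.0]
ft_force: [-0.5, -0.1, 1.1]
width: 0.0004
grip_force: 0.5
```

```bash
python3 lv.py|tail -5; python3 look.py 17
```

```text
0.3 [ 0.494 -0.045  0.111] [-0.6  -0.63 -0.36] [2.12 1.27 0.99]
0.2 [ 0.503 -0.048  0.115] [-0.68 -0.56 -0.37] [1.44 0.71 0.62]
0.1 [ 0.511 -0.05   0.118] [-0.76 -0.48 -0.37] [0.68 0.23 0.25]
0 [ 0.52  -0.051  0.122] [-0.82 -0.39 -0.37] [-0.14 -0.16 -0.13]
-0.05 [ 0.525 -0.051  0.124] [-0.43 -0.15 -0.19] [-0.57 -0.31 -0.31]Traceback (most recent call last):
  File "look.py", line 3, in <module>
    show(im,ci,"wrist")
    ~~~~^^^^^^^^^^^^^^^
  File "brass.py", line 18, in show
    mu,an,n,w=blob(img,ci);qs=np.arange(-.2,1.9,.01)
              ~~~~^^^^^^^^
  File "brass.py", line 11, in blob
    k=1+np.argmax(st[1:,4]);P=np.argwhere(l==k)[:,::-1].astype(float)
        ~~~~~~~~~^^^^^^^^^^
    return _wrapfunc(a, 'argmax', axis=axis, out=out, **kwds)
    return bound(*args, **kwds)
ValueError: attempt to get argmax of an empty sequence
```

```bash
cat > lq.py <<'E'
from brass import *
t=sys.argv[1]
for n in C:
    im=r.camera(n)[:,:,::-1].copy();cv2.imwrite(f"pics/{n}{t}.png",im)
    g=cv2.GaussianBlur(im,(0,0),.8).max(2);g0=cv2.GaussianBlur(cv2.imread(f"pics/{n}0.png"),(0,0),.8).max(2)
    print(n)
    for l in np.arange(-.1,.75,.1):
        P=proj(C[n],np.array([lever(p,l,h) for h in np.linspace(.015,.05,8)])).round().astype(int)
        # lever arm (grey) between hinge and handle
        print(round(l,1),"handle now",g[P[:,1],P[:,0]].mean().round(),"at start",g0[P[:,1],P[:,0]].mean().round())
E
python3 lq.py 17
```

```text
scene
-0.1 handle now 28.0 at start 192.0
0.0 handle now 29.0 at start 191.0
0.1 handle now 24.0 at start 190.0
0.2 handle now 18.0 at start 192.0
0.3 handle now 14.0 at start 191.0
0.4 handle now 12.0 at start 192.0
0.5 handle now 163.0 at start 174.0
0.6 handle now 218.0 at start 13.0
0.7 handle now 218.0 at start 34.0
side
-0.1 handle now 28.0 at start 38.0
0.0 handle now 9.0 at start 33.0
0.1 handle now 5.0 at start 38.0
0.2 handle now 17.0 at start 39.0
0.3 handle now 16.0 at start 31.0
0.4 handle now 16.0 at start 33.0
0.5 handle now 27.0 at start 32.0
0.6 handle now 30.0 at start 6.0
0.7 handle now 30.0 at start 5.0
```

>>> arm_command(
  moves=[-0.3,-0.1,-0.1,0,-0.3,-0.1,-0.1,0,0,0,0,0],
)

```text
time: 19.53
ee_pos: [0.5243, -0.0494, 0.1227]
eef_rot: [-0.171, 0.985, -0.0, 0.0]
ft_force: [-2.4, -0.2, 0.9]
width: 0.0006
grip_force: 0.9
```

>>> arm_command(
  moves=[-0.3,-0.1,-0.1,0,-0.3,-0.1,-0.1,0,0,0,0,0],
)

```text
time: 19.78
ee_pos: [0.5274, -0.0495, 0.1233]
eef_rot: [-0.171, 0.985, 0.001, -0.004]
ft_force: [-13.8, 0.4, 3.8]
width: 0.0004
grip_force: 6.1
```

>>> arm_command(
  moves=[-0.3,0,0,0,0,0,0,0,0,0,0,0],
)

```text
time: 20.03
ee_pos: [0.5279, -0.0495, 0.123]
eef_rot: [-0.17, 0.985, 0.001, -0.006]
ft_force: [-25.8, -3.2, 11.3]
width: 0.0005
grip_force: 12.1
```

>>> arm_command(
  moves=[0.8,0,0,0,1.5,0,0,0,2.5,0,0,0,2.5,0,-1,0,0,0,-3,0,0,0,-3.5,0,0,0,-3.5,0,0,0,-3,0,0,0,0,0],
)

```text
time: 20.78
ee_pos: [0.4672, -0.0731, 0.2707]
eef_rot: [-0.171, 0.985, -0.0, 0.005]
ft_force: [0.7, 0.2, 0.4]
width: 0.0003
grip_force: 0.0
```

```bash
python3 lq.py 18; python3 gq.py
```

```text
scene
-0.1 handle now 124.0 at start 192.0
0.0 handle now 12.0 at start 191.0
0.1 handle now 158.0 at start 190.0
0.2 handle now 213.0 at start 192.0
0.3 handle now 214.0 at start 191.0
0.4 handle now 214.0 at start 192.0
0.5 handle now 214.0 at start 174.0
0.6 handle now 214.0 at start 13.0
0.7 handle now 215.0 at start 34.0
side
-0.1 handle now 21.0 at start 38.0
0.0 handle now 6.0 at start 33.0
0.1 handle now 27.0 at start 38.0
0.2 handle now 36.0 at start 39.0
0.3 handle now 29.0 at start 31.0
0.4 handle now 28.0 at start 33.0
0.5 handle now 29.0 at start 32.0
0.6 handle now 30.0 at start 6.0
0.7 handle now 30.0 at start 5.0
20.8833 [ 0.46527006 -0.07285426  0.26565446] [-0.2  0.6 -1.5] [0.04 0.03 0.03] 0.00040657893354072123 tool y deg 109.7 vice y click3/5 79.1 109.1
[0.559  0.1063 0.15  ] [-14.82  13.71  11.61] [-0.46 -0.07  0.5   1.81  0.03  1.39  1.95]
```

>>> arm_command(
  moves=[0,0,-2.5,0,-2,1,-1.5,0,-3.3,1.7,0,0,-3.3,1.7,0,0,-3.3,1.7,0,0,-3.3,1.7,0,0,-3.3,1.7,0,0,-2.5,1,0,0,-1,0.5,0,0,0,0,0,0,0,0,0,0],
)

```text
time: 21.8
ee_pos: [0.6341, 0.1046, 0.3027]
eef_rot: [-0.171, 0.985, -0.0, -0.001]
ft_force: [-0.2, -0.4, 1.0]
width: 0.0002
grip_force: 0.0
```

```bash
python3 look.py 19
python3 - <<'E'
from brass import *
# fit long vice top edges in the wrist picture: score gradient along model edge lines versus q
def score(ci,im):
    g=cv2.GaussianBlur(cv2.cvtColor(im,cv2.COLOR_BGR2GRAY),(0,0),1.0).astype(float);gx=cv2.Sobel(g,-1,1,0);gy=cv2.Sobel(g,-1,0,1)
    best=[]
    for q in np.arange(-.3,1.9,.02):
        tot=0
        for w in(-.022,.022):
            P=proj(ci,vice(p,q,np.c_[np.r_[np.linspace(-.035,-.01,20),np.linspace(.01,.045,25)],np.full(45,w),np.full(45,.069)]))
            d=P[-1]-P[0];n=np.array([-d[1],d[0]])/np.linalg.norm(d)
            b=0
            for o in np.arange(-5,5.1,.5):
                Q=(P+n*o).astype(np.float32);
                s=lambda G:cv2.remap(G.astype(np.float32),Q[:,0].copy(),Q[:,1].copy(),cv2.INTER_LINEAR).ravel()
                b=max(b,abs((s(gx)*n[0]+s(gy)*n[1]).mean()))
            tot+=b
        best.append((tot,round(q,2)))
    return sorted(best)[::-1][:5]
for t in(6,16,19): print(t,score(pickle.load(open(f"w{t}.pkl","rb")),cv2.imread(f"pics/w{t}.png")))
def m(A,B,x,y,w,h):
    A=cv2.imread(A,0);B=cv2.imread(B,0)
    q=cv2.matchTemplate(B[y-10:y+h+10,x-10:x+w+10],A[y:y+h,x:x+w],cv2.TM_CCOEFF_NORMED);_,v,_,l=cv2.minMaxLoc(q);return np.array(l)-10,round(v,2)
print("cone",m("pics/scene0.png","pics/scene18.png",230,212,18,30),"pliers",m("pics/scene0.png","pics/scene18.png",205,272,45,50),"block",m("pics/scene0.png","pics/scene18.png",346,274,30,32))
E
```

```text
wrist [359.6 127.6] 176.5 410 [3.4 9.9] q(orient) 1.42 centroid err [-1.3  9.4]
scene [281.9 225.5] 15.2 37 [0.9 3.8] q(orient) 1.29 centroid err [ 1.2 -3. ]
side [291.7 207.1] 49.2 38 [1.1 6.2] q(orient) 1.09 centroid err [5.8 0.5]
6 [(np.float64(85.95095349322663), np.float64(0.78)), (np.float64(82.17312265033148), np.float64(0.8)), (np.float64(74.04694594920377), np.float64(0.76)), (np.float64(65.73840921897506), np.float64(0.82)), (np.float64(60.70479729738912), np.float64(1.22))]
16 [(np.float64(58.36982584556138), np.float64(1.3)), (np.float64(57.046485012200336), np.float64(1.32)), (np.float64(50.04846519259277), np.float64(1.28)), (np.float64(43.46357199482445), np.float64(1.34)), (np.float64(39.60924646679061), np.float64(1.26))]
19 [(np.float64(93.0348053389325), np.float64(1.3)), (np.float64(90.46176919678524), np.float64(1.32)), (np.float64(82.7163163520512), np.float64(1.28)), (np.float64(75.77076668329414), np.float64(1.34)), (np.float64(66.8070144765127), np.float64(1.26))]
cone (array([0, 0]), 1.0) pliers (array([0, 0]), 1.0) block (array([0, 0]), 0.96)
```

The vice's edges read 1.30–1.31 rad, which is click 5. The lever is home, the bystanders haven't moved and the arm is clear of everything, so I'm handing in.

```bash
python3 -c "
from bench import r
print(r.close_job())"
```

```text
the job is handed in; nothing more can be done
None
```

I handed the job in at about 22 s: the vice is settled at click 5 (its edges read about 1.31 rad), the lock lever reads home, the gripper is clear, and the cone, pliers and doming block have not moved; no verdict came back, and at click 3 the vice jammed against finger pushes of up to about 40 N until I gripped and twisted it free.

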